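Shut the sachet bin past its spring catch

TASK

Shut the sliding lid of the sachet bin on the cafe counter: with your fingertips together, press the red spring catch down through the window in the lid and, keeping it down, push the lid along by its dark bar so that the lid passes over the catch, until the lid is fully shut and the catch has sprung up again behind it. Only press and push: do not pinch the bar or pick anything up, leave the milk jug, the cup and the jar where they are, and take your hand away at the end.

Things in the scene. Friction and masses are not known exactly. Their poses are not given: they have to be found in the camera images.
- bin: Steel sachet bin fixed to the counter, 296 mm long (x), 150 wide (y), side walls 93 high; origin at the centre of its underside, z up. The lid shuts towards its +x, where the sachets are; the red catch is at the -x end. A black inner deck under the window, 62 mm above the counter, 134 mm wide, spans x -142 to +48 mm: fingertips above it can move along freely.
- lid (a joint): Travel in m of the wooden sliding lid along the bin's +x: 0 wide open, 0.084 end stop, fully shut; starts at 0 to 0.008. It stays where left; about 1.5 N moves it, some 5 N while it rides over the catch. The plate is 185 mm long, 130 wide, 8 thick, its top 89 mm above the counter; it runs in guides and cannot be lifted. From 0.078 on, the catch springs up behind it and keeps it shut.
- lid_tail (a point): Top centre, 89 mm above the counter, of the lid's tail strip: 20 mm long (x), the rear end of the lid, behind a window 70 mm long (x) and 62 wide (y) that starts 10 mm ahead of this point. While the catch is up the strip strikes it at lid travel 0.008; with the catch down it passes over, and once it covers part of the catch it keeps the catch down by itself.
- lid_bar (a point): Centre of the dark push bar bridging the lid's window, moving with the lid: 84 mm long (bin's y), 10 thick (x), 14 high, from 98 to 112 mm above the counter (this point 105). Push its rear face, 5 mm behind (-x) this point. At lid travel 0 this point is 22 mm ahead (+x) of catch_top; the window reaches from 55 mm behind to 15 mm ahead of this point.
- catch (a joint): How far in m the red spring catch is pressed down: 0 = up, 0.016 = bottomed. Its top must be down by at least 0.011 for the lid to pass (0.0125 to 0.015 is good). Springy: about 2.6 N when it starts to go down, about 6 N at the bottom; it returns by itself.
- catch_top (a point): Centre of the top face of the red catch, moving with it: a flat pad 50 mm long (bin's x), 40 wide (y), top 92 mm above the counter when up (3 mm above the lid's top). It moves only up and down. Its front end reaches beneath the push bar; the part behind the bar is free for the fingertips.
- jug: Bystander, loose: aluminium milk jug with a handle, 72 mm across, 95 mm high; origin at the centre of its underside.
- cup: Bystander, loose: white ceramic cup, 80 mm across, 65 mm high; origin at the centre of its underside.
- jar: Bystander, loose: amber glass jar with a wooden cap, 66 mm across, 100 mm high; origin at the centre of its underside.

How it is judged:
By the outcome, as a careful person would: the job done as asked, in the order asked, and still so for the second after the job is handed in, with the robot touching nothing.
It also fails if it takes over 32 s, if anything falls off the work surface, if the arm or the gripper's body presses on something with over 40 N, if the wrist force passes 120 N, or if a joint passes its speed limit or range.

ROBOT

A 7-joint arm with a two-finger parallel gripper is mounted at the origin on the work surface. World frame = base frame: x ahead of the robot, y to its left, z up, the work surface at z = 0. Lengths are in m, angles in rad, forces in N, time in s.
With the tool pointing down it reaches from about 0.425 to 0.95 m from the base axis. Payload 4.7 kg.
Tool frame: the origin (TCP) lies on the centre line of the jaws, within the pads' length; the fingertips stand robot.nose_length ahead of it and the grasp point (between the pads) lies 8 mm behind it (robot.nose_length is the distance from the TCP to the fingertips, in m); z points along the fingers, x is the direction in which the jaws open and shut, and the axes are right-handed (so a half turn about z gives the same grasp; the last joint's range is limited). The gripper opens to 85 mm and grips with 20 to 120 N. Pads are 22 mm wide; open, the fingers measure 114 mm over their backs; the gripper's body (76 mm by 85 mm) begins 54 mm behind the grasp point. The pads swing forward as they close: fully open they stand 13 mm farther back than shut.
Start: joints at [-1.24, 0.469, -0.049, 1.532, 0.024, 1.141, -0.082], TCP at [0.238, 0.632, 0.242] pointing down, gripper open.
Joint ranges: [-2.59, 2.59], [-0.33, 1.99], [-1.39, 1.29], [0.1, 2.45], [-1.04, 4.18], [0.21, 1.99], [-2.66, 2.66]. Speed limits (rad/s): [2.57, 2.57, 3.14, 3.14, 3.14, 3.14, 3.14].

INTERFACE

Orientations are given as [roll, pitch, yaw] about the fixed x, y, z axes, in that order (R = Rz(yaw) Ry(pitch) Rx(roll)).
In Python, from plant import robot gives the robot as it stands. Calls block until the motion is done:
- robot.goto(position, orientation): joint-space move of the TCP to a pose.
- robot.move_straight(position, vel=0.15, attitude=None, contact_N=None): straight line of the TCP; attitude=None keeps the orientation; vel is the mean speed in m/s. With contact_N (N) it stops when the force on the tool has changed by that much, and returns True; else False.
- robot.move_joints(angles): joint-space move.
- robot.grip(opening, strength=None): opening from 0.0 (shut) to 1.0 (fully open); strength is the grip in N (None keeps the last); returns when the fingers have stopped.
- robot.sleep(seconds).
- robot.inverse_kinematics(position, orientation): joint angles nearest the present ones, or None.
- robot.sense(): the state.
- robot.grab_frame(name): name is "scene" or "top" or "wrist"; returns a dict with "image" (400x640x3 uint8, red, green, blue), "range_z" (400x640 float32, m along the optical axis (not along the pixel's ray), 0 where there is no reading), "fx", "fy", "cx", "cy" (pixels), "dist_coeffs" ([k1, k2, p1, p2, k3] as OpenCV has them; the pictures are not rectified), "R" (3x3) and "t" (3): a world point X has camera coordinates R X + t. Camera axes: x right, y down, z forward; pixel columns grow to the right and rows downward; lengths in m; the calibration is good to about 2 mm. A picture is of the moment at which its call begins.
A pose or a line that the arm cannot do raises robot.IKError and nothing moves.
- robot.close_job(): hands the job in, once; it reports no verdict.
The state is a dict: "t": time; "joint_pos": joint angles; "joint_velocities": joint speeds; "effort": joint torques, N m; "tcp_pos": TCP position; "tcp_rot": TCP orientation; "wrist_force": force on the tool from outside, world axes, zero at the start; "torque": the same for the moment, N m; "opening": opening from 0.0 (shut) to 1.0 (fully open).
Only numpy, scipy, OpenCV 4.12 (cv2) and the standard library are available. Lean on these libraries where they do the work, as an engineer would, in place of code of your own. Each camera call takes 0.05 s, during which the arm holds its last target.

## Working session

There is one attempt and no reset: what is moved stays moved. The work goes in short steps, each a Python script; the robot and the scene stay as the last script left them, time stands still between calls to the robot, and variables do not carry over. Pictures are saved under pics/ and viewed, and the job is handed in when it is done.

```bash
ls; mkdir -p pics
cat > h.py <<'E'
import numpy as np, cv2
from plant import robot
def save(f,n): cv2.imwrite('pics/'+n,f["image"][:,:,::-1])
def K(f): return np.array([[f["fx"],0,f["cx"]],[0,f["fy"],f["cy"]],[0,0,1.]])
def plane(f,uv,z):
    uv=np.asarray(uv,float).reshape(-1,1,2)
    n=cv2.undistortPoints(uv,K(f),np.array(f["dist_coeffs"],float)).reshape(-1,2)
    d=np.c_[n,np.ones(len(n))]@np.array(f["R"])  # R^T d
    c=-np.array(f["R"]).T@np.array(f["t"])
    return c+d*((z-c[2])/d[:,2])[:,None]
E
python3 - <<'E'
from h import *
import pickle
s=robot.sense(); print(s["t"],s["tcp_pos"],s["tcp_rot"],s["opening"],robot.nose_length)
F={}
for n in("scene","top","wrist"):
    f=robot.grab_frame(n); save(f,n+"0.png"); F[n]=f
    print(n,-np.array(f["R"]).T@np.array(f["t"]))
pickle.dump(F,open("f0.pkl","wb"))
E
```

```text
pics
0.0 [0.23744432 0.63125741 0.2412473 ] [3.14152664e+00 1.96578589e-03 1.21106849e+00] 1.0020774182291927 0.011
scene [ 1.0581632  -0.18908979  0.49826769]
top [3.88291331e-01 7.14003112e-04 9.13539759e-01]
wrist [0.16292539 0.660317   0.37244239]
```

View pics/scene0.png

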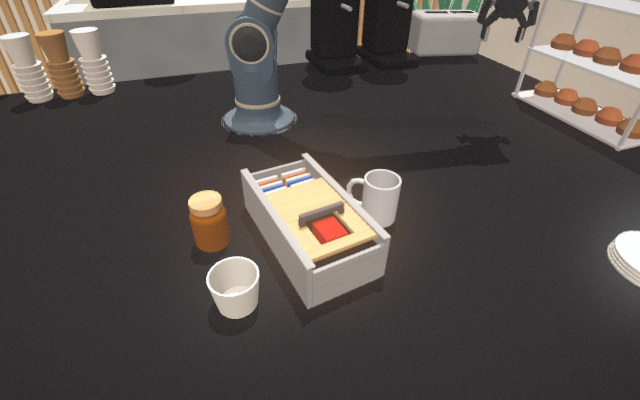

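View pics/top0.png

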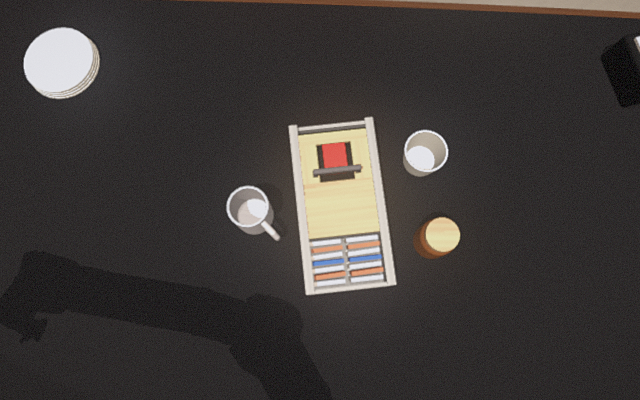

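View pics/wrist0.png

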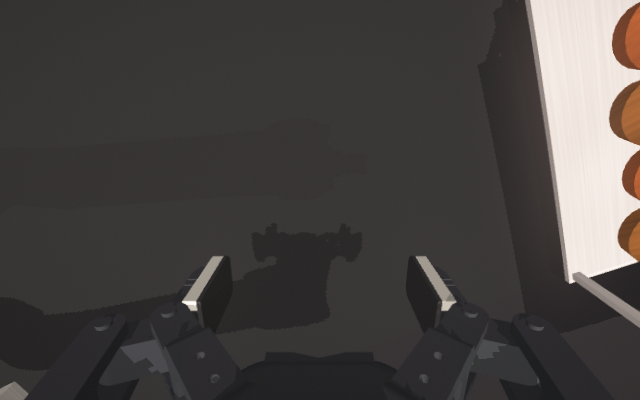

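Scene view: the bin lies between the jug at right (380,197) and the jar and cup at left (210,222 and 235,287). The red catch is at the near end, (328,230). Top view: red catch at (334,155), dark bar at (337,170), sachets at the bottom, so the lid shuts towards the robot (about world -x). Next I'll measure.

```bash
cat > m.py <<'E'
from h import *
import pickle
F=pickle.load(open("f0.pkl","rb"))
for n in("top","scene"):
    f=F[n]; im=f["image"].astype(int); r,g,b=im[...,0],im[...,1],im[...,2]
    hsv=cv2.cvtColor(f["image"],cv2.COLOR_RGB2HSV)
    red=((r>130)&(g<60)&(b<60)).astype(np.uint8)
    k,l,st,c=cv2.connectedComponentsWithStats(red); i=1+np.argmax(st[1:,4])
    P=np.argwhere(l==i)[:,::-1]; rect=cv2.minAreaRect(P.astype(np.float32)); print(n,"red",rect,st[i])
    W=plane(f,cv2.boxPoints(rect),0.092); print(W.round(4))
f=F["top"]; cv2.imwrite("pics/topz.png",cv2.resize(f["image"][105:305,220:480,::-1],None,fx=3,fy=3,interpolation=cv2.INTER_NEAREST))
f=F["scene"]; cv2.imwrite("pics/scenez.png",cv2.resize(f["image"][150:300,230:400,::-1],None,fx=4,fy=4,interpolation=cv2.INTER_NEAREST))
# wood
f=F["top"]; hsv=cv2.cvtColor(f["image"],cv2.COLOR_RGB2HSV)
w=((hsv[...,0]>12)&(hsv[...,0]<35)&(hsv[...,1]>60)&(hsv[...,2]>150)).astype(np.uint8)
k,l,st,c=cv2.connectedComponentsWithStats(w); i=1+np.argmax(st[1:,4])
P=np.argwhere(l==i)[:,::-1].astype(np.float32); W=plane(f,P,0.089)[:,:2].astype(np.float32)
print("wood",cv2.minAreaRect(W),cv2.boxPoints(cv2.minAreaRect(W)))
E
python3 m.py
```

```text
Traceback (most recent call last):
  File "m.py", line 8, in <module>
    k,l,st,c=cv2.connectedComponentsWithStats(red); i=1+np.argmax(st[1:,4])
                                                        ~~~~~~~~~^^^^^^^^^^
ValueError: attempt to get argmax of an empty sequence
```

```bash
sed -i 's/red=.*/red=((r>100)\&(r>2.2*g)\&(r>2.2*b)\&((hsv[...,0]<6)|(hsv[...,0]>172))).astype(np.uint8)/' m.py; python3 m.py; python3 -c "
import pickle;F=pickle.load(open('f0.pkl','rb'));print(F['top']['image'][155,334],F['scene']['image'][230,328])"
```

```text
top red ((334.280517578125, 154.52438354492188), (22.748897552490234, 23.41148567199707), 83.6598129272461) [322 143  26  24 531]
[[ 0.6573  0.0112  0.092 ]
 [ 0.6637 -0.0297  0.092 ]
 [ 0.6225 -0.0353  0.092 ]
 [ 0.6162  0.0051  0.092 ]]
scene red ((328.75, 228.75001525878906), (22.76839828491211, 32.57145690917969), 71.56504821777344) [313 216  35  28 594]
[[ 0.6154 -0.0411  0.092 ]
 [ 0.607   0.018   0.092 ]
 [ 0.6614  0.0081  0.092 ]
 [ 0.6674 -0.0468  0.092 ]]
wood ((0.5915191173553467, -0.01969289779663086), (0.18696169555187225, 0.12108033895492554), 8.796074867248535) [[ 0.48988003  0.02584033]
 [ 0.5083954  -0.09381596]
 [ 0.6931582  -0.06522613]
 [ 0.67464286  0.05443016]]
[222  94  84] [255 100  78]
```

```bash
ls pics
```

```text
scene0.png
scenez.png
top0.png
topz.png
wrist0.png
```

View pics/topz.png

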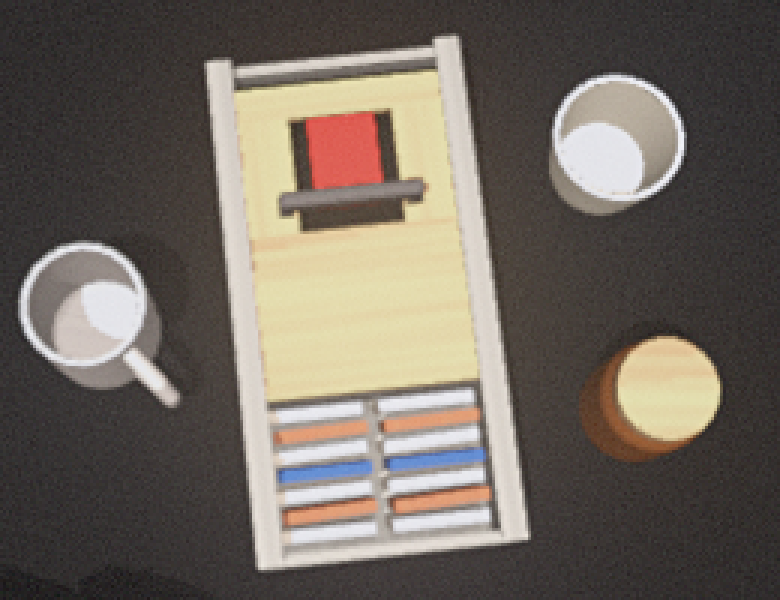

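View pics/scenez.png

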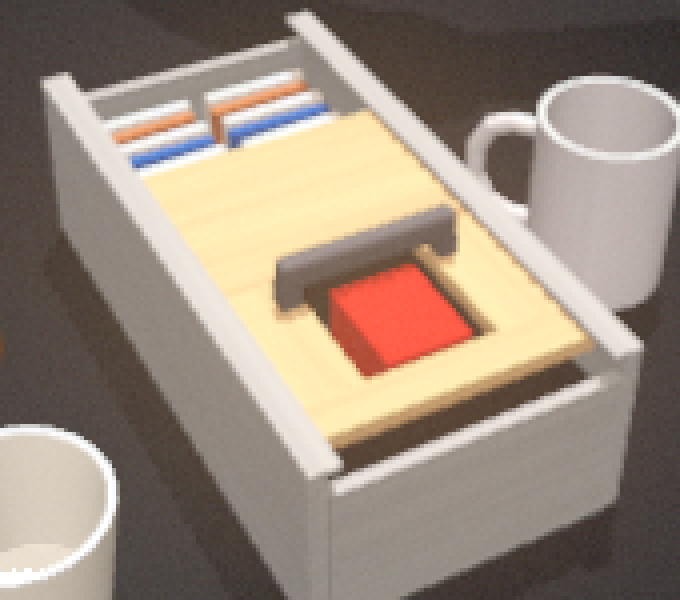

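Top crop: rail corners at about (207,61), (460,37), (528,541) and (259,570), bar top from (280,200) to (425,186), and window rear edge from (288,119) to (390,110). I'll cast these points to their heights to get the yaw and the catch and bar positions.

```bash
cat > m2.py <<'E'
from h import *
import pickle
F=pickle.load(open("f0.pkl","rb")); f=F["top"]
def T(p): return np.array(p,float)/3+[220,105]-0.33
def S(p): return np.array(p,float)/4+[230,150]-0.38
def ang(a,b): d=b-a; return np.degrees(np.arctan2(d[1],d[0]))
c=plane(f,T([(207,61),(460,37),(528,541),(259,570)]),0.093)[:,:2]
print("corners",c.round(4),"L",np.linalg.norm(c[0]-c[3]),np.linalg.norm(c[1]-c[2]),"W",np.linalg.norm(c[0]-c[1]),np.linalg.norm(c[2]-c[3]))
print("yaw rails",ang(c[0],c[3]),ang(c[1],c[2]),"ends",ang(c[0],c[1])-90+0,ang(c[3],c[2])-90, "centre",c.mean(0))
b=plane(f,T([(279,193),(279,200),(425,179),(425,186)]),0.112)[:,:2]; print("bar",b.round(4),ang(b[0],b[2]))
w=plane(f,T([(288,119),(390,110)]),0.089)[:,:2];print("window rear",w.round(4))
g=F["scene"]
c2=plane(g,S([(337,470),(640,348),(298,14),(50,78)]),0.093)[:,:2]
print("scene corners",c2.round(4))
# red mask edges in bin frame
yaw=np.radians(ang(c[0],c[3])/2+ang(c[1],c[2])/2); u=np.array([np.cos(yaw),np.sin(yaw)]); v=np.array([-u[1],u[0]]); o=c.mean(0)
for n in("top","scene"):
    f=F[n]; im=f["image"].astype(int); r,gg,bb=im[...,0],im[...,1],im[...,2]
    hsv=cv2.cvtColor(f["image"],cv2.COLOR_RGB2HSV)
    red=((r>100)&(r>2*gg)&(r>2*bb)&((hsv[...,0]<8)|(hsv[...,0]>172))).astype(np.uint8)
    k,l,st,_=cv2.connectedComponentsWithStats(red); i=1+np.argmax(st[1:,4])
    P=np.argwhere(l==i)[:,::-1]; W=plane(f,P,0.092)[:,:2]-o
    print(n,"red bin x",np.percentile(W@u,[0,2,98,100]).round(4),"y",np.percentile(W@v,[0,2,50,98,100]).round(4))
for nm,q in(("bar",b),("win",w),("scenecorn",c2)): print(nm,np.c_[(q-o)@u,(q-o)@v].round(4).tolist())
print("depth", F["top"]["range_z"][155,334], F["top"]["range_z"][220,334])
print(np.degrees(yaw),u,v,o)
E
python3 m2.py
```

```text
corners [[ 0.691   0.0708]
 [ 0.7121 -0.0788]
 [ 0.4186 -0.1217]
 [ 0.3968  0.026 ]] L 0.29757648845297 0.29662343428936155 W 0.15108078382048012 0.14929245319722517
yaw rails -171.33517833278336 -171.67919218589822 ends -171.95816625494552 -171.59780021652654 centre [ 0.55463876 -0.02591501]
bar [[ 0.6065  0.024 ]
 [ 0.6024  0.0238]
 [ 0.6181 -0.0585]
 [ 0.614  -0.0586]] -81.99782539311649
window rear [[ 0.6582  0.0214]
 [ 0.6662 -0.0386]]
scene corners [[ 0.7106 -0.0667]
 [ 0.689   0.0689]
 [ 0.3955  0.0202]
 [ 0.4162 -0.1174]]
top red bin x [-0.1073 -0.1061 -0.0656 -0.0649] y [-0.0218 -0.021  -0.0013  0.0187  0.0195]
scene red bin x [-0.1092 -0.1083 -0.0587 -0.0572] y [-0.0206 -0.0195  0.0044  0.029   0.0305]
bar [[-0.0587, -0.0417], [-0.0546, -0.0421], [-0.058, 0.0416], [-0.0539, 0.0411]]
win [[-0.1094, -0.0315], [-0.1085, 0.029]]
scenecorn [[-0.1482, 0.0634], [-0.1469, -0.0739], [0.1506, -0.0691], [0.1504, 0.0701]]
depth 0.8578388 0.8353064
-171.5071852593408 [-0.98903439 -0.14768538] [ 0.14768538 -0.98903439] [ 0.55463876 -0.02591501]
```

Dimensions match (297 x 150). Bin yaw is about -171.6°, the lid travel is about 0.006-0.007, the catch centre is at bin x ≈ -0.083 and the bar's rear face at ≈ -0.059. I'll close the fingers and go above the catch with the jaws across the bin.

```bash
cat >> h.py <<'E'
yaw=np.radians(-171.6); u=np.array([np.cos(yaw),np.sin(yaw)]); v=np.array([-u[1],u[0]]); o=np.array([0.5543,-0.0259])
NL=0.011
def B(x,y,ztip): p=o+x*u+y*v; return [float(p[0]),float(p[1]),ztip+NL]
def st():
    s=robot.sense(); p=np.array(s["tcp_pos"]); q=p[:2]-o; w=np.array(s["wrist_force"])
    print("t %.2f bin x %.4f y %.4f ztip %.4f F u %.2f v %.2f z %.2f open %.3f"%(s["t"],q@u,q@v,p[2]-NL,w[:2]@u,w[:2]@v,w[2],s["opening"]),np.round(s["tcp_rot"],4)); return s
ORI=[np.pi,0.0,np.pi+yaw+np.pi/2]
E
python3 - <<'E'
from h import *
print(ORI)
for k in (0,-np.pi):
    print(robot.inverse_kinematics(B(-0.082,0,0.15),[np.pi,0,ORI[2]+k]))
robot.grip(0.0,40)
robot.goto(B(-0.082,0,0.15),ORI)
st()
for n in("scene","top","wrist"):
    f=robot.grab_frame(n); save(f,n+"1.png")
E
```

```text
[3.141592653589793, 0.0, np.float64(1.7174039839624204)]
[-0.23295529  0.48697204  0.26025053  1.72868581 -0.14909192  0.94526787
  1.80330183]
[-0.52275447  0.55700936  0.68484421  1.74599304 -0.412344    0.98707204
 -1.10419648]
t 3.61 bin x -0.0823 y -0.0013 ztip 0.1500 F u -0.50 v -1.53 z -0.37 open -0.001 [ 3.1414e+00 -6.0000e-04  1.7192e+00]
```

View pics/scene1.png

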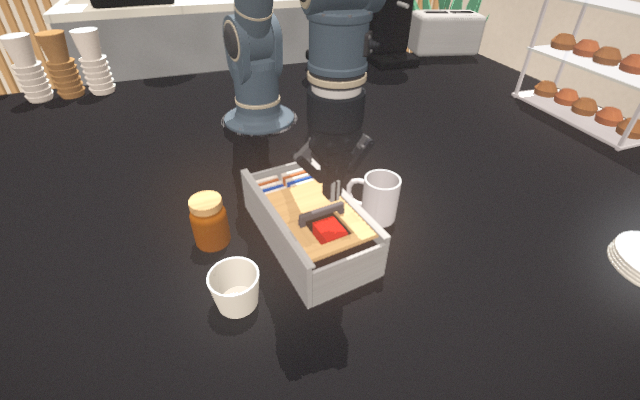

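View pics/wrist1.png

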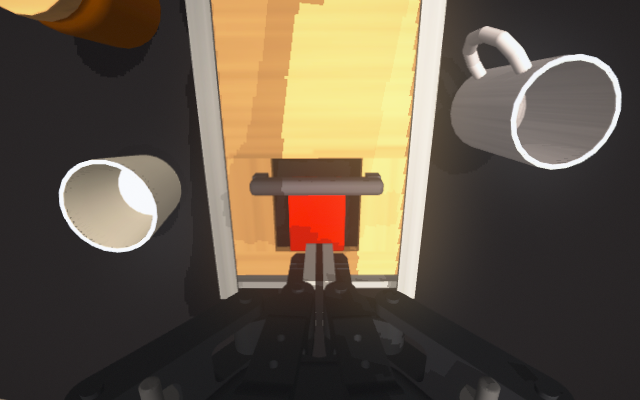

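View pics/top1.png

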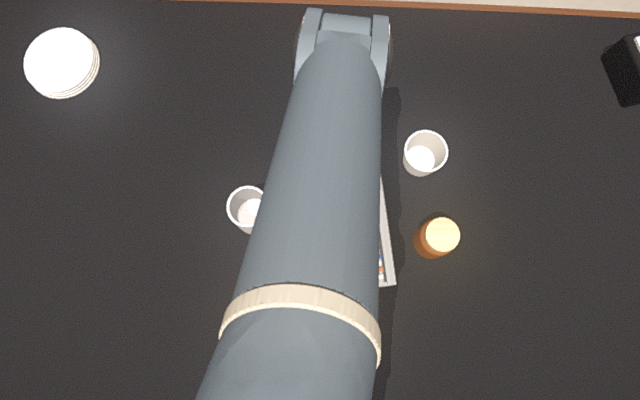

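Wrist view: the shut fingertips at (320,245) are lined up sideways with the catch, (317,222), and the bar at (316,186) is well ahead. Scene view: the bystanders haven't moved. I'll descend to contact.

Run:
```python
from h import *
robot.move_straight(B(-0.082,0.0,0.104),vel=0.08)
robot.sleep(0.2); st()
print(robot.move_straight(B(-0.082,0.0,0.086),vel=0.02,contact_N=2.0)); st()
f=robot.grab_frame("wrist"); save(f,"wrist2.png");f=robot.grab_frame("scene"); save(f,"scene2.png")
cv2.imwrite("pics/scene2z.png",cv2.resize(f["image"][150:300,230:400,::-1],None,fx=4,fy=4,interpolation=cv2.INTER_CUBIC))
```

```text
t 4.68 bin x -0.0824 y 0.0001 ztip 0.1047 F u -0.49 v 0.36 z 0.31 open 0.003 [3.1403e+00 1.0000e-04 1.7173e+00]
True
t 5.36 bin x -0.0819 y -0.0000 ztip 0.0898 F u 0.31 v -0.92 z 2.77 open -0.001 [-3.1411  0.      1.7174]
```

View pics/wrist2.png

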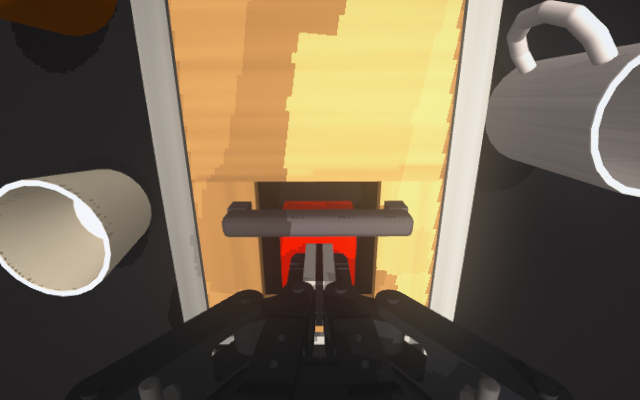

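View pics/scene2z.png

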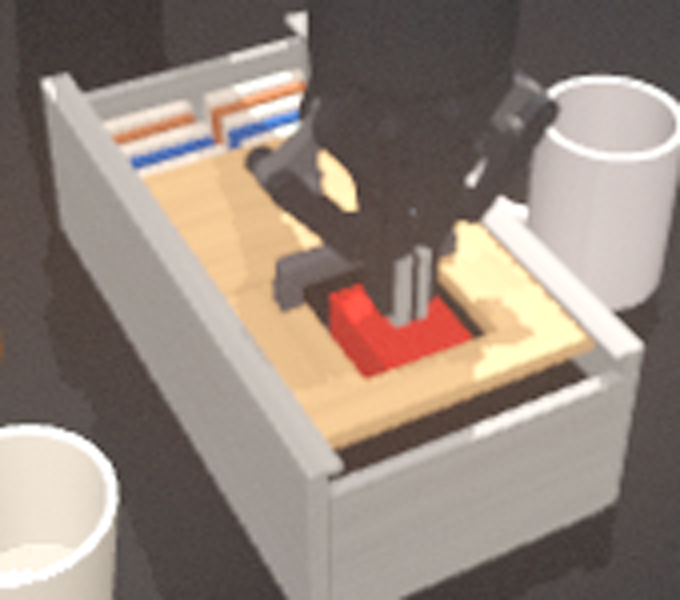

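The fingertips rest on the red catch behind the bar; in the scene crop the tips are at (415,315) and the bar at (320,270). Contact was at a tip height of about 0.090-0.092, as expected. I'll press to about 13.5 mm.

Run:
```python
from h import *
robot.move_straight(B(-0.082,0.0,0.0782),vel=0.03)
robot.sleep(0.3); st(); robot.sleep(0.05); st()
f=robot.grab_frame("scene"); save(f,"scene3.png")
cv2.imwrite("pics/scene3z.png",cv2.resize(f["image"][150:300,230:400,::-1],None,fx=4,fy=4,interpolation=cv2.INTER_CUBIC))
```

```text
t 6.29 bin x -0.0820 y -0.0000 ztip 0.0783 F u 0.86 v 0.04 z 4.67 open -0.003 [-3.1398e+00 -3.0000e-04  1.7175e+00]
t 6.34 bin x -0.0820 y -0.0000 ztip 0.0784 F u 1.17 v -0.69 z 5.73 open 0.000 [-3.1399e+00 -3.0000e-04  1.7175e+00]
```

View pics/scene3z.png

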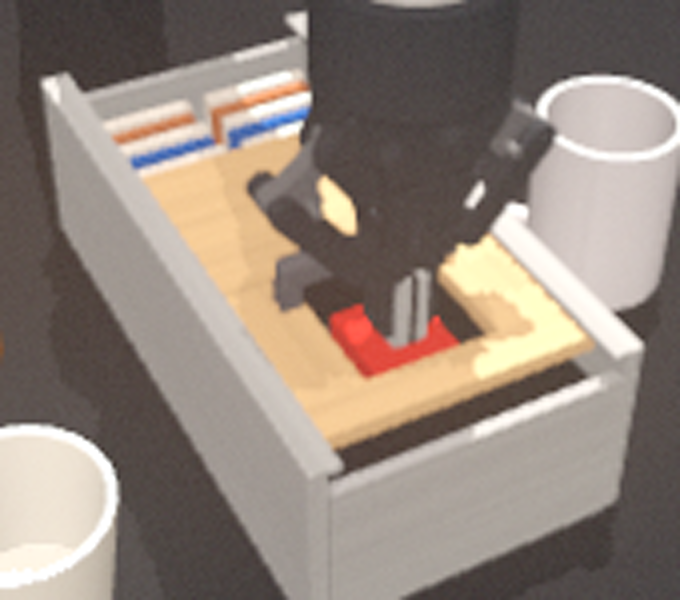

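The catch top is now below the lid's top surface, at about 13.7 mm and 5 N. I'll start the push.

Run:
```python
from h import *
for x in (-0.066,-0.052,-0.036):
    print(robot.move_straight(B(x,0.0,0.0782),vel=0.03,contact_N=20)); st()
f=robot.grab_frame("scene"); save(f,"scene4.png")
cv2.imwrite("pics/scene4z.png",cv2.resize(f["image"][150:300,230:400,::-1],None,fx=4,fy=4,interpolation=cv2.INTER_CUBIC))
```

```text
False
t 7.08 bin x -0.0679 y 0.0000 ztip 0.0792 F u -4.49 v 0.74 z 6.05 open 0.005 [3.1388e+00 2.0000e-04 1.7177e+00]
False
t 7.69 bin x -0.0536 y 0.0001 ztip 0.0790 F u -4.46 v 0.76 z 5.47 open 0.004 [3.1394e+00 2.0000e-04 1.7176e+00]
False
t 8.38 bin x -0.0355 y 0.0001 ztip 0.0779 F u -3.35 v 0.23 z 2.44 open -0.005 [-3.1388e+00 -2.0000e-04  1.7174e+00]
```

View pics/scene4z.png

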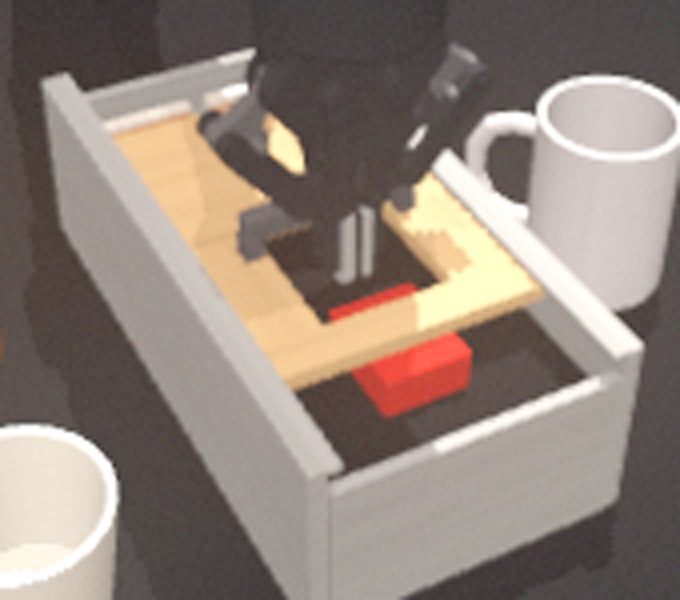

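The lid strip now rides over the red catch (strip front at about (400,320), the catch's rear part showing behind at (415,370)), and the lid moves with the fingers. On to the end stop.

Run:
```python
from h import *
print(robot.move_straight(B(-0.008,0.0,0.0782),vel=0.04,contact_N=15)); st()
print(robot.move_straight(B(0.022,0.0,0.0782),vel=0.02,contact_N=12)); st()
f=robot.grab_frame("scene"); save(f,"scene5.png")
cv2.imwrite("pics/scene5z.png",cv2.resize(f["image"][150:300,230:400,::-1],None,fx=4,fy=4,interpolation=cv2.INTER_CUBIC))
```

```text
False
t 9.28 bin x -0.0072 y 0.0001 ztip 0.0778 F u -1.18 v 1.25 z 0.23 open -0.000 [-3.1379e+00 -2.0000e-04  1.7174e+00]
True
t 10.17 bin x 0.0063 y -0.0001 ztip 0.0783 F u -1.00 v 0.88 z 0.42 open -0.000 [3.1366e+00 6.0000e-04 1.7176e+00]
```

View pics/scene5z.png

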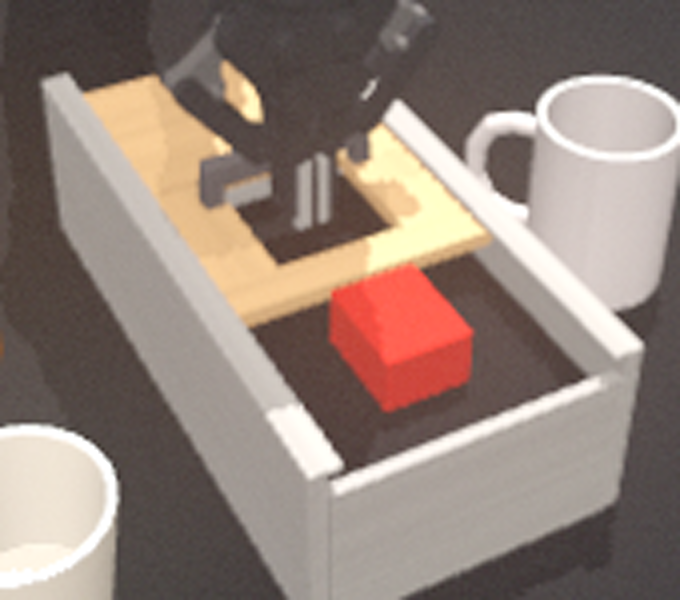

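The catch has sprung up behind the lid: the red block stands full height at (400,335), clear of the strip edge. The push stopped on a hard stop near the predicted end. One more confirming push, then back off and up.

Run:
```python
from h import *
print(robot.move_straight(B(0.020,0.0,0.0782),vel=0.02,contact_N=15)); st()
robot.move_straight(B(-0.003,0.0,0.0785),vel=0.05); st()
robot.move_straight(B(-0.003,0.0,0.20),vel=0.12); st()
robot.goto([0.35,0.45,0.3],ORI); st()
for n in("scene","top"):
    f=robot.grab_frame(n); save(f,n+"6.png")
    import pickle; pickle.dump(f,open(n+"6.pkl","wb"))
    if n=="top": cv2.imwrite("pics/top6z.png",cv2.resize(f["image"][105:305,220:480,::-1],None,fx=3,fy=3,interpolation=cv2.INTER_NEAREST))
```

```text
True
t 10.60 bin x 0.0061 y -0.0000 ztip 0.0783 F u -1.61 v 0.06 z 0.86 open 0.003 [3.1268e+00 2.5000e-03 1.7181e+00]
t 10.93 bin x -0.0030 y -0.0001 ztip 0.0782 F u 0.59 v 0.59 z 0.18 open 0.004 [3.1277e+00 2.5000e-03 1.7184e+00]
t 12.08 bin x -0.0024 y -0.0001 ztip 0.1992 F u -0.60 v -0.72 z 0.01 open 0.001 [3.1285e+00 2.4000e-03 1.7183e+00]
t 13.98 bin x 0.1316 y -0.4993 ztip 0.2887 F u -0.32 v 0.27 z 0.66 open -0.000 [3.1414e+00 9.0000e-04 1.7150e+00]
```

View pics/top6z.png

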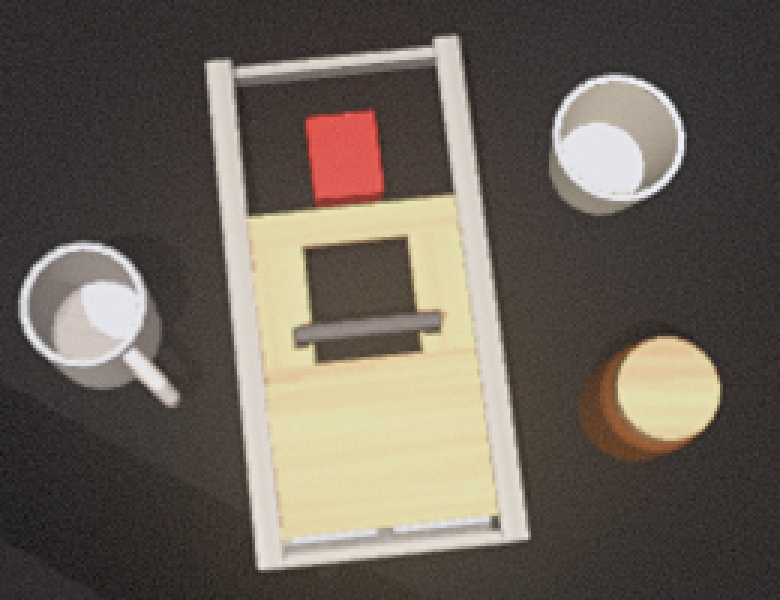

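View pics/scene6.png

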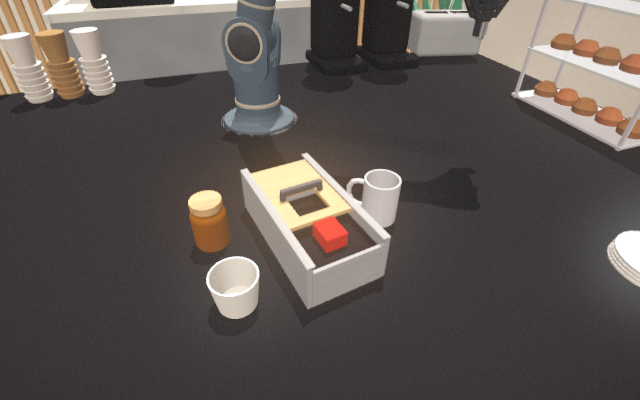

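Top crop: the catch is up at (345,155) and the strip's rear edge is at (350,205). The jug, cup and jar are at the same pixels as before. I'll check the travel numerically.

Run:
```python
from h import *
import pickle
f=pickle.load(open("top6.pkl","rb")); F=pickle.load(open("f0.pkl","rb"))["top"]
T=lambda p: np.array(p,float)/3+[220,105]-0.33
for n,p,z in (("winrear0",[(288,119),(390,110)],.089),("winrear1",[(303,248),(408,237)],.089),("bar0",[(279,193),(425,179)],.112),("bar1",[(294,326),(441,312)],.112),("lidrear1",[(248,216),(455,195)],.089),("catch rear",[(306,116),(376,110)],.092),("catch front",[(314,194),(383,188)],.092)):
    print(n,((plane(f,T(p),z)[:,:2]-o)@u).round(4))
d=np.abs(f["image"].astype(int)-F["image"]).max(2)>60
for nm,b in(("jug",(225,180,285,245)),("cup",(400,125,450,180)),("jar",(410,212,465,262))): print(nm,d[b[1]:b[3],b[0]:b[2]].sum())
```

```text
winrear0 [-0.1097 -0.1088]
winrear1 [-0.031  -0.0311]
bar0 [-0.059  -0.0584]
bar1 [0.0181 0.0188]
lidrear1 [-0.0534 -0.0532]
catch rear [-0.1094 -0.1087]
catch front [-0.0617 -0.061 ]
jug 0
cup 0
jar 0
```

```bash
python3 -c "
from h import *
st(); robot.close_job()"
```

```text
t 14.08 bin x 0.1317 y -0.4995 ztip 0.2888 F u 1.28 v 0.04 z -0.27 open -0.003 [3.1416e+00 6.0000e-04 1.7150e+00]
the job is handed in; nothing more can be done
```

The lid is fully shut, the red catch has sprung up behind it, and the job was handed in at 14.1 s with the hand well clear.

**What I did:** With the fingertips together I pressed the catch down about 13.7 mm (about 5 N). Keeping it down, I pushed the bar along until the lid's tail strip was over the catch, then on to the end stop. I finished with a second confirming push, backed off and moved the hand away.

**Last checks:**
- **End stop:** both final pushes stopped at the same place, within 0.2 mm, at force limits of 12 and 15 N.
- **Lid position:** the top view shows the lid moved about 78 mm from a start of about 6 to 7 mm. The gap between the lid's rear edge and the catch's front is about 7–8 mm, against 6 mm expected at full travel, which is within camera error.
- **Catch:** it stands at full height in both the top and scene views.
- **Bystanders:** no pixels changed around the jug, cup or jar in the top view.

No check failed. Some readings were noisy: about 1 N on the wrist force with nothing touching, and a 2.5 mm spread in the camera estimate of the end travel (84–86.5 mm).

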